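# Build the insulation test stack on the measuring plate

## Robot

A 6-joint arm with a two-finger parallel gripper is mounted at the origin on the work surface. World frame = base frame: x ahead of the robot, y to its left, z up, the work surface at z = 0. Lengths are in mm, angles in rad, forces in N, time in s.
With the tool pointing down it reaches from about 350 to 775 mm from the base axis. Payload 7.3 kg.
Tool frame: the origin (TCP) lies at the centre of the arm's flange, where the gripper is bolted on; the fingertips stand 178 mm ahead of it and the grasp point (between the pads) lies 159 mm ahead of it; z points along the fingers, y is the line along which they close (so a half turn about z gives the same grasp; the last joint's range is limited). The gripper opens to 92 mm and grips with 3 to 60 N. Pads are 19 mm wide; open, the fingers measure 130 mm over their backs; the gripper's body (75 mm by 190 mm) begins 47 mm behind the grasp point.
Start: joints at [-1.264, 0.342, 1.524, -0, 1.275, -0.146], TCP at [229.699, -472.087, 404.741] pointing down, gripper open.
Joint ranges: [-2.53, 2.53], [-0.77, 2.02], [0.04, 2.7], [-1, 4.14], [0.28, 2.66], [-3.11, 3.11]. Speed limits (rad/s): [2.57, 2.57, 3.14, 3.14, 3.14, 3.14].

## Interface

Orientations are given as a 3x3 rotation matrix whose columns are the frame's x, y, z axes.
In Python, from workcell import env gives the robot as it stands.
- The arm moves only by the tool drive_tool, never from a script. Its argument "motion" is a list of rows, each an object of numbers: "rx", "ry", "rz": the turn, a rotation vector about the tool's x, y, z in degrees; "tx", "ty", "tz": the shift along the tool's x, y, z in mm; "grip": the finger opening in mm, from 0 to 91.8. A call has exactly 10 rows; each row shifts and turns the commanded pose from where the row before left it, along the tool's axes as they then stand; what a row does not reach is not made up. A row lasts 1/8 s, in which the tool goes at most 62.5 mm and 10.7 degrees, less where a joint would pass 70% of its speed; a pose out of reach is approached as far as the arm can. A call with a gripper value outside its range is refused whole. The fingers move at their own pace and stop on an object; "squeeze" is the grip in N (left out, the last holds). Time passes only in rows, so rows that do not move let the fingers close, or fill a call up. It gives the time, the measured TCP pose, the force, the opening and the grip force at its end, in the units of the state.
- env.get_obs(): the state, without advancing time (a new reading comes with each control period).
- env.snapshot(name): name is "side" or "top" or "wrist"; returns the picture (384x512x3 uint8, blue, green, red); there is no depth.
- env.camera_model(name): a dict with "fx", "fy", "cx", "cy" (pixels), "pose" (4x4, takes a point from camera to world coordinates). Camera axes: x right, y down, z forward; pixel columns grow to the right and rows downward; lengths in mm; the calibration is good to about 2 mm. The wrist camera is an equidistant fisheye: a pixel r from the principal point sees the ray r / f radians off the axis. A picture is of the moment at which its call begins: read the wrist's pose just before it. camera_model takes no time and is no camera call; for the wrist camera it gives the pose at the moment of the call.
- env.job_done(): hands the job in; it is judged then, once.
Trained networks look in the newest picture that a camera, given by its name, has taken for a name from the list of things; names that differ only in an ending like _2 or _b are one class to them, and where a whole thing is asked for, a point or a joint stands for the part that bears it (a point fixed in the world has none). Each returns a list of dicts, best first, with "p" (0 to 1); they miss things now and then, are a little off and sometimes report something else, mostly with a low value. They report only what shows in the picture. A call takes as long as a camera call. They do not tell look-alikes from the thing itself.
- env.spot_in(camera, name): "uv" ([column, row] in pixels, amid what is visible of it).
- env.trace(camera, name): "mask" (384x512 bool, what is visible of it) and "uv" ([column, row] in pixels, amid what is visible of it).
The state is a dict: "time": time; "joint_pos": joint angles; "joint_vel": joint speeds; "joint_torque": joint torques, N m; "position": TCP position; "tcp_rot": TCP orientation; "force": force on the tool from outside, world axes, zero at the start; "ft_torque": the same for the moment, N m; "finger_gap": finger opening in mm; "finger_force": force on a finger pad.
Only numpy, scipy, OpenCV 4.12 (cv2) and the standard library are available. Lean on these libraries where they do the work, as an engineer would, in place of code of your own. Each camera call takes 0.05 s, during which the arm holds its last target. There are 200 camera calls.

## Task

Build the test stack on the round steel plate of the black test cell: first the green specimen disc, then the brass electrode disc on it, then the steel weight with the black knob on top, knob up, each lying flat, centred on the plate, and let go before the next. Set each one down, do not drop it, and leave the blue disc in the sloping rack and everything else on the bench where it is.

Things in the scene. Friction and masses are not known exactly. Their poses are not given: they have to be found in the camera images.
- rack: Fixed grey rack, 330 mm wide (y), its aluminium top tilted 30 degrees, rising along +x from 37 to 87 mm high (62 mm at its centre line). Three places at y = -115, 0, +115 mm, each a black circle with one disc leaning on two white pegs (8 mm thick, 11 mm proud) 45 degrees either side below it; the disc's left and right rim is free. Origin: centre of underside, z up.
- specimen: Green plastic disc, 64 mm diameter, 14 mm thick, about 0.1 kg, in one of the rack's three places (which one varies). Origin: centre of its underside; z: its axis, pointing out of its top face (in the rack tilted 30 degrees from vertical, to the rack's -x side, over the middle of the bench).
- electrode: Brass disc, 64 mm diameter, 14 mm thick, about 0.4 kg, in another place of the rack. Origin and axes as for the green disc.
- spare_disc: Blue plastic disc of the same size in the remaining place of the rack; not needed, stays there. Origin and axes as for the green disc.
- cell: Fixed test cell: black square base, 150 x 150 x 25 mm, carrying a round steel plate, 110 mm diameter, 15 mm thick, whose flat top is 40 mm above the bench. Low terminals (10 mm high) in the base's corners, one red, one yellow. Origin: centre of its underside, z up.
- cell_top (a point): Centre of the top face of the cell's round steel plate, 40 mm above the bench; z up.
- weight: Steel weight, about 0.45 kg, standing upright on the bench: round foot 60 mm diameter and 22 mm high, thin neck, and on top a black knob 30 mm diameter from 32 to 60 mm above its underside. Origin: centre of its underside; z up.
- mouse: Black computer mouse, 105 x 60 x 30 mm, bystander. Origin: centre of its underside.
- meter: Yellow hand-held meter lying on its back, 150 x 75 x 34 mm, bystander. Origin: centre of its underside, x along its length.
- driver: Screwdriver with a red handle, 190 mm long, bystander. It lies along its x.
Mind the look-alikes: they are no part of the job. There is more than one size of the specimen; the one meant has the size given above.

How it is judged (in metres and radians):
On the way, in this order (a step that is already met when the one before it is completed fails the run):
1. the green disc lies flat and centred on the steel plate, let go (horizontal distance between specimen and cell_top below 0.008 m and z of specimen in the frame of cell_top between -0.004 and 0.004 m and angle between specimen's own z axis and vertical below 0.06 rad and contact force between the fingers and specimen below 0.1 N and linear speed of specimen below 0.02 m/s), for 0.2 s.
2. the brass disc lies flat and centred on the green disc, let go (all of step 1 and horizontal distance between electrode and cell_top below 0.008 m and z of electrode in the frame of cell_top between 0.01 and 0.018 m and angle between electrode's own z axis and vertical below 0.06 rad and contact force between the fingers and electrode below 0.1 N and linear speed of electrode below 0.02 m/s), for 0.2 s.
3. the weight stands centred on the brass disc, let go (all of step 2 and horizontal distance between weight and cell_top below 0.008 m and z of weight in the frame of cell_top between 0.024 and 0.032 m and angle between weight's own z axis and vertical below 0.06 rad and contact force between the fingers and weight below 0.1 N and linear speed of weight below 0.02 m/s), for 0.2 s.
At the end, for the whole second after the job is handed in: On the steel plate lie, from below, the green disc, the brass disc and the weight, knob up: each within 8 mm of the plate's centre (seen from above), at its proper height in the stack within 4 mm, level within 0.06 rad, released and at rest; the blue disc is within 20 mm of its place in the rack (all of step 3 and distance of spare_disc from where it was at the start of the episode below 0.02 m); the robot touches nothing.
It fails at once if a disc or the weight is dropped (falls free at more than 0.6 m/s) ((contact force between the fingers and specimen below 0.02 N and linear speed of specimen above 0.6 m/s) or (contact force between the fingers and electrode below 0.02 N and linear speed of electrode above 0.6 m/s) or (contact force between the fingers and weight below 0.02 N and linear speed of weight above 0.6 m/s)).
It fails at once if the blue disc is moved by more than 20 mm (distance of spare_disc from where it was at the start of the episode above 0.02 m).
It fails at once if the mouse, the hand-held meter or the screwdriver is moved by more than 30 mm (distance of any of mouse, meter, driver from where it was at the start of the episode above 0.03 m).
It also fails if it takes over 67 s, if anything falls off the work surface, if the arm or the gripper's body presses on something with over 40 N, if the wrist force passes 120 N, or if a joint passes its speed limit or range.

## Working session

There is one attempt and no reset: what is moved stays moved. The work goes in short steps, Python scripts to look and compute and a tool call to move; the robot and the scene stay as the last step left them, time stands still between calls to the robot, and variables do not carry over. Pictures are saved under pics/ and viewed, at most 11 in all, crops included, and the job is handed in when it is done.

Besides the shell and the picture viewer there is one more tool, called after "Request:" as name([rows], argument=value, ...), one row to a line, values as JSON. drive_tool: Moves the arm, as the interface text tells. Its arguments: {"type":"object","properties":{"motion":{"type":"array"},"squeeze":{"type":"number"}},"required":["motion"]}

```bash
mkdir -p pics; ls; python3 - <<'E'
from workcell import env
import cv2, numpy as np
o=env.get_obs(); print({k:np.round(v,3).tolist() for k,v in o.items()})
ims=[]
for c in ["top","side","wrist"]:
    im=env.snapshot(c); ims.append(im); cv2.imwrite(f"pics/{c}0.png",im)
    m=env.camera_model(c); print(c,m["fx"],m["fy"],m["cx"],m["cy"],np.round(m["pose"],3).tolist())
    for n in ["rack","specimen","electrode","spare_disc","cell","weight","mouse","meter","driver"]:
        print(c,n,[(np.round(d["uv"]).tolist(),round(d["p"],2)) for d in env.spot_in(c,n)][:3])
cv2.imwrite("pics/ts.png",cv2.resize(np.hstack(ims[:2]),(800,300)))
E
```

```text
pics
{'time': 0.0, 'joint_pos': [-1.264, 0.343, 1.525, 0.0, 1.275, -0.146], 'joint_vel': [-0.001, 0.001, 0.001, 0.001, 0.002, -0.0], 'joint_torque': [-0.003, -43.126, -24.422, 0.071, 0.056, -0.0], 'position': [229.65, -471.952, 404.046], 'tcp_rot': [[0.899, 0.437, -0.0], [0.437, -0.899, 0.001], [0.0, -0.002, -1.0]], 'force': [-0.36, -0.809, 0.333], 'ft_torque': [-0.014, 0.021, -0.075], 'finger_force': 0.0, 'finger_gap': 91.646}
top 399.2674580439833 399.2674580439833 258.1541866948007 190.48386722585374 [[0.001, -0.984, 0.18, 353.137], [-1.0, -0.002, -0.001, -3.105], [0.002, -0.18, -0.984, 1149.435], [0.0, 0.0, 0.0, 1.0]]
top rack [([195.0, 211.0], 0.88)]
top specimen [([253.0, 178.0], 0.88), ([193.0, 159.0], 0.8), ([192.0, 124.0], 0.44)]
top electrode [([184.0, 244.0], 0.67)]
top spare_disc [([189.0, 197.0], 0.95), ([196.0, 160.0], 0.21)]
top cell [([333.0, 229.0], 0.62)]
top weight [([290.0, 156.0], 0.9)]
top mouse [([420.0, 252.0], 0.91), ([182.0, 241.0], 0.47)]
top meter [([116.0, 166.0], 0.96)]
top driver [([112.0, 275.0], 0.88)]
side 421.85865990065423 421.85865990065423 257.82
[... 257 characters left out ...]
[262.0, 207.0], 0.58), ([282.0, 176.0], 0.37)]
side electrode [([201.0, 177.0], 0.75)]
side spare_disc [([246.0, 256.0], 0.59)]
side cell [([244.0, 255.0], 0.62)]
side weight [([294.0, 217.0], 0.65)]
side mouse [([246.0, 314.0], 0.71)]
side meter [([238.0, 154.0], 0.94)]
side driver []
wrist 297.3186396354542 297.3186396354542 252.10730916080806 194.43255941578818 [[0.437, -0.868, -0.236, 293.376], [-0.899, -0.422, -0.116, -441.508], [0.001, 0.263, -0.965, 385.911], [0.0, 0.0, 0.0, 1.0]]
wrist rack [([288.0, 53.0], 0.24)]
wrist specimen []
wrist electrode []
wrist spare_disc []
wrist cell [([151.0, 6.0], 0.6)]
wrist weight []
wrist mouse [([291.0, 53.0], 0.94)]
wrist meter []
wrist driver []
```

View pictures.

View pics/top0.png

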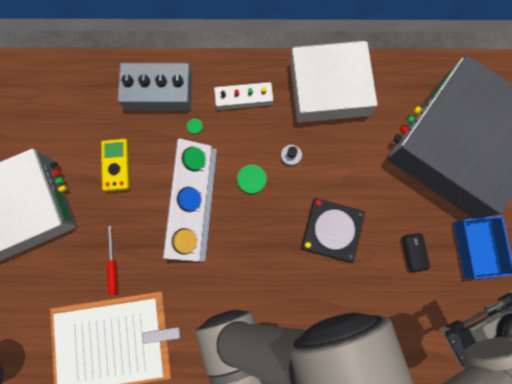

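View pics/side0.png

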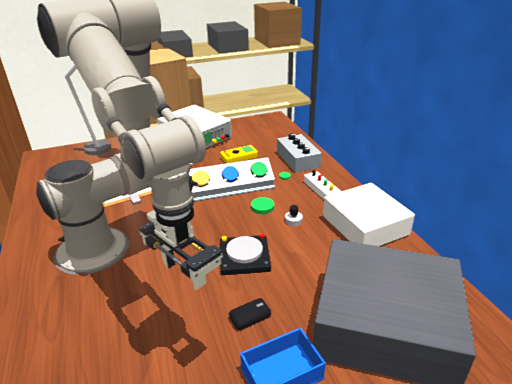

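```bash
cat > h.py <<'E'
from workcell import env
import cv2, numpy as np
def rays(cam,uv,M=None):
    M=M or env.camera_model(cam); uv=np.atleast_2d(np.asarray(uv,float))
    d=np.c_[(uv[:,0]-M["cx"])/M["fx"],(uv[:,1]-M["cy"])/M["fy"]]
    if cam=="wrist":
        r=np.linalg.norm(d,axis=1,keepdims=True)+1e-12
        d=np.c_[d/r*np.sin(r),np.cos(r)]
    else: d=np.c_[d,np.ones(len(d))]; d/=np.linalg.norm(d,axis=1,keepdims=True)
    P=np.array(M["pose"]); return P[:3,3],d@P[:3,:3].T
def proj(cam,X,M=None):
    M=M or env.camera_model(cam); P=np.array(M["pose"]); X=np.atleast_2d(X)
    c=(X-P[:3,3])@P[:3,:3]
    if cam=="wrist":
        s=np.linalg.norm(c[:,:2],axis=1)+1e-12; th=np.arctan2(s,c[:,2]); q=c[:,:2]/s[:,None]*th[:,None]
    else: q=c[:,:2]/c[:,2:]
    return np.c_[M["cx"]+M["fx"]*q[:,0],M["cy"]+M["fy"]*q[:,1]]
def tri(obs):  # list of (origin,dir)
    A=np.zeros((3,3));b=np.zeros(3)
    for o,d in obs:
        Q=np.eye(3)-np.outer(d,d);A+=Q;b+=Q@o
    X=np.linalg.solve(A,b)
    return X,[round(float(np.linalg.norm((np.eye(3)-np.outer(d,d))@(X-o))),1) for o,d in obs]
def onz(o,d,z): return o+d*((z-o[2])/d[2])
def blob(im,color,near,R=40):
    """centroid, area of colour blob nearest to 'near'"""
    h=cv2.cvtColor(im,cv2.COLOR_BGR2HSV); H,S,V=[h[...,i].astype(int) for i in range(3)]
    m={"green":(H>50)&(H<85)&(S>120)&(V>50),"blue":(H>98)&(H<125)&(S>130)&(V>70),
       "brass":(H>14)&(H<26)&(S>110)&(V>140),"plate":(S<40)&(V>170),"black":(V<50)}[color].astype(np.uint8)
    n,l,st,c=cv2.connectedComponentsWithStats(m)
    ok=[i for i in range(1,n) if st[i,4]>30]
    if not ok: return None
    i=min(ok,key=lambda i:np.hypot(*(c[i]-near))); return c[i],st[i,4],st[i,:4].tolist(),(l==i)
E
python3 - <<'E'
from h import *
I={c:cv2.imread(f"pics/{c}0.png") for c in ["top","side"]}
for n,col,a,b in [("green","green",(194,158),(259,169)),("blue","blue",(189,199),(230,173)),("brass","brass",(184,241),(201,177)),("decoy","green",(252,179),(262,205)),("plate","plate",(335,229),(244,250)),("knob","black",(291,153),(294,210))]:
    A=blob(I["top"],col,a);B=blob(I["side"],col,b)
    o1,d1=rays("top",A[0]);o2,d2=rays("side",B[0])
    print(n,np.round(A[0],1),A[1:3],np.round(B[0],1),B[1:3],*[np.round(x,1) for x in tri([(o1,d1[0]),(o2,d2[0])])])
E
```

```text
green [193.5 158.3] (np.int32(391), [183, 148, 22, 22]) [258.6 168.9] (np.int32(181), [251, 162, 16, 15]) [642.3 176.2  66.3] [0.3 0.3]
blue [188.9 198.9] (np.int32(420), [178, 188, 23, 23]) [229.9 173.3] (np.int32(186), [222, 166, 17, 15]) [527.6 185.4  65.9] [0.1 0.1]
brass [184.5 240.7] (np.int32(428), [174, 229, 23, 24]) [239.7 157.4] (np.int32(179), [220, 147, 38, 16]) [481.1 155.  156.4] [75.9 75.9]
decoy [251.4 178.8] (np.int32(657), [237, 165, 29, 29]) [262.1 205.1] (np.int32(314), [251, 197, 23, 17]) [595.7  15.2   9.7] [0.5 0.5]
plate [334.5 229. ] (np.int32(1177), [316, 210, 38, 39]) [244.1 247.7] (np.int32(681), [226, 236, 37, 24]) [ 448.2 -217.5   37.8] [0.3 0.3]
knob [322.1 251.1] (np.int32(85), [302, 230, 50, 32]) [293.5 210.5] (np.int32(66), [290, 206, 8, 11]) [ 490.2 -207.2  151.1] [114.9 114.9]
```

Request:
drive_tool([
  {"rz": -9.9},
  {"rz": -9.9},
  {"rz": -9.9},
  {"rz": -9.9},
  {"rz": -9.9},
  {"rz": -9.9},
  {"tx": 49,"ty": 33,"tz": 9},
  {"tx": 49,"ty": 33,"tz": 9},
  {"tx": 49,"ty": 33,"tz": 9},
  {"tx": 49,"ty": 33,"tz": 9},
])

```text
invalid input at $.motion[0]: expected keys rx, ry, rz, tx, ty, tz, grip
```

Request:
drive_tool([
  {"tx": 49,"ty": 33,"tz": 9},
  {"tx": 49,"ty": 33,"tz": 9},
  {"tx": 49,"ty": 33,"tz": 9},
  {"tx": 49,"ty": 33,"tz": 9},
  {"tx": 49,"ty": 33,"tz": 9},
  {"tx": 49,"ty": 33,"tz": 9},
  {"tx": 49,"ty": 33,"tz": 9},
  {"ry": 10},
  {"ry": 10},
  {"ry": 10},
])

```text
invalid input at $.motion[0]: expected keys rx, ry, rz, tx, ty, tz, grip
```

Request:
drive_tool([
  {"rx": 0,"ry": 0,"rz": -9.9,"tx": 0,"ty": 0,"tz": 0,"grip": 91},
  {"rx": 0,"ry": 0,"rz": -9.9,"tx": 0,"ty": 0,"tz": 0,"grip": 91},
  {"rx": 0,"ry": 0,"rz": -9.9,"tx": 0,"ty": 0,"tz": 0,"grip": 91},
  {"rx": 0,"ry": 0,"rz": -9.9,"tx": 0,"ty": 0,"tz": 0,"grip": 91},
  {"rx": 0,"ry": 0,"rz": -9.9,"tx": 0,"ty": 0,"tz": 0,"grip": 91},
  {"rx": 0,"ry": 0,"rz": -9.9,"tx": 0,"ty": 0,"tz": 0,"grip": 91},
  {"rx": 0,"ry": 0,"rz": 0,"tx": 49,"ty": 33,"tz": 9,"grip": 91},
  {"rx": 0,"ry": 0,"rz": 0,"tx": 49,"ty": 33,"tz": 9,"grip": 91},
  {"rx": 0,"ry": 0,"rz": 0,"tx": 49,"ty": 33,"tz": 9,"grip": 91},
  {"rx": 0,"ry": 0,"rz": 0,"tx": 49,"ty": 33,"tz": 9,"grip": 91},
])

```text
time: 2.75
position: [378.1, -286.0, 368.7]
tcp_rot: [[0.082, 0.997, 0.001], [0.997, -0.082, -0.001], [-0.001, 0.001, -1.0]]
force: [-0.1, -0.8, -0.7]
finger_gap: 90.8
finger_force: 0.0
```

Request:
drive_tool([
  {"rx": 0,"ry": 0,"rz": 0,"tx": 49,"ty": 33,"tz": 9,"grip": 91},
  {"rx": 0,"ry": 0,"rz": 0,"tx": 49,"ty": 33,"tz": 9,"grip": 91},
  {"rx": 0,"ry": 0,"rz": 0,"tx": 49,"ty": 33,"tz": 9,"grip": 91},
  {"rx": 0,"ry": 0,"rz": 0,"tx": 49,"ty": 33,"tz": 9,"grip": 91},
  {"rx": 0,"ry": 0,"rz": 0,"tx": 49,"ty": 33,"tz": 9,"grip": 91},
  {"rx": 0,"ry": 0,"rz": 0,"tx": 49,"ty": 33,"tz": 9,"grip": 91},
  {"rx": 0,"ry": 0,"rz": 0,"tx": 49,"ty": 33,"tz": 9,"grip": 91},
  {"rx": 0,"ry": 10,"rz": 0,"tx": 0,"ty": 0,"tz": 0,"grip": 91},
  {"rx": 0,"ry": 10,"rz": 0,"tx": 0,"ty": 0,"tz": 0,"grip": 91},
  {"rx": 0,"ry": 10,"rz": 0,"tx": 0,"ty": 0,"tz": 0,"grip": 91},
])

```text
time: 4.0
position: [635.4, 36.0, 305.7]
tcp_rot: [[0.069, 0.997, 0.041], [0.861, -0.081, 0.503], [0.505, 0.001, -0.863]]
force: [-1.7, 0.2, -1.0]
finger_gap: 90.9
finger_force: 0.0
```

```bash
cat >> h.py <<'E'
def wshot(name):
    M=env.camera_model("wrist"); o=env.get_obs(); im=env.snapshot("wrist"); cv2.imwrite(f"pics/{name}.png",im)
    import pickle; pickle.dump((M,o),open(f"pics/{name}.pkl","wb")); return im,M,o
E
python3 - <<'E'
from h import *
im,M,o=wshot("w1"); print(np.round(o["joint_pos"],2),np.round(M["pose"],2).tolist())
T=cv2.imread("pics/top0.png")
for n,col,a,X in [("green","green",(193.5,158.3),(642,176,66)),("blue","blue",(189,199),(527.6,185.4,66)),("brass","brass",(184.5,240.7),(413,195,66))]:
    p=proj("wrist",X,M)[0]; B=blob(im,col,p)
    if B is None: print(n,p,"none");continue
    A=blob(T,col,a)
    o1,d1=rays("top",A[0]);o2,d2=rays("wrist",B[0],M)
    print(n,p.round(),np.round(B[0],1),B[1:3],*[np.round(x,1) for x in tri([(o1,d1[0]),(o2,d2[0])])])
E
```

```text
[-0.18  0.64  1.37  0.56  1.24 -0.31] [[1.0, -0.08, 0.02, 641.53], [-0.08, -0.96, 0.26, 106.42], [0.0, -0.26, -0.97, 325.13], [0.0, 0.0, 0.0, 1.0]]
green [246. 195.] [247.4 195.8] (np.int32(3841), [212, 161, 72, 70]) [643.1 176.1  63.8] [0.5 0.5]
blue [127. 195.] [126.  195.6] (np.int32(3188), [96, 162, 60, 68]) [527.3 184.5  67.8] [0.5 0.5]
brass [ 38. 194.] [ 35.2 193.6] (np.int32(1746), [15, 168, 41, 53]) [413.3 193.3  71.9] [0.9 0.9]
```

View pics/w1.png

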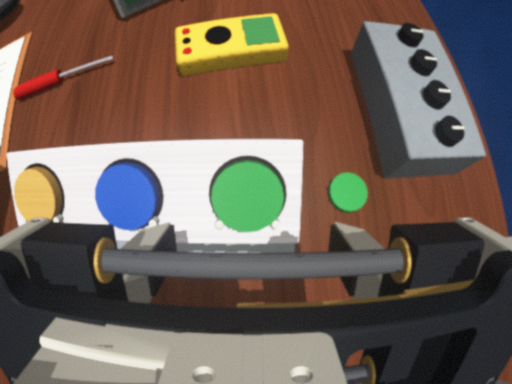

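```bash
cat >> h.py <<'E'
from scipy.optimize import least_squares
import pickle
def hull_stats(cam,M,c,n,R=32,H=14):
    """c: underside centre"""
    n=np.array(n)/np.linalg.norm(n); u=np.cross(n,[1,0,0.01]);u/=np.linalg.norm(u);v=np.cross(n,u)
    t=np.linspace(0,2*np.pi,90); ring=R*(np.outer(np.cos(t),u)+np.outer(np.sin(t),v))
    p=proj(cam,np.r_[c+ring,c+ring+H*n],M).astype(np.float32); h=cv2.convexHull(p); m=cv2.moments(h)
    return np.array([m["m10"]/m["m00"],m["m01"]/m["m00"],2*np.sqrt(m["m00"]/np.pi)])
def fitdisc(views,n,c0,R=32,H=14):
    """views: (cam,M,mask)"""
    S=[]
    for cam,M,mask in views:
        cs,_=cv2.findContours(mask.astype(np.uint8),cv2.RETR_EXTERNAL,cv2.CHAIN_APPROX_NONE)
        m=cv2.moments(cv2.drawContours(np.zeros(mask.shape,np.uint8),cs,-1,1,-1),True)
        S.append((cam,M,np.array([m["m10"]/m["m00"],m["m01"]/m["m00"],2*np.sqrt(m["m00"]/np.pi)])))
    f=lambda c:np.concatenate([(hull_stats(cam,M,c,n,R,H)-s)*[1,1,1 if cam=="wrist" else .2]for cam,M,s in S])
    r=least_squares(f,c0); return r.x,r.fun
NR=np.array([-.040,-.4985,.866])
E
python3 - <<'E'
from h import *
M,o=pickle.load(open("pics/w1.pkl","rb"));im=cv2.imread("pics/w1.png")
T=cv2.imread("pics/top0.png");Sd=cv2.imread("pics/side0.png")
for n,col,a,b,w in [("green","green",(193.5,158.3),(259,169),(247,196)),("blue","blue",(189,199),(230,173),(126,195)),("brass","brass",(184.5,240.7),(201,177),(35,193))]:
    W=blob(im,col,w)[3];A=blob(T,col,a)[3];B=blob(Sd,col,b)[3]
    vs=[("wrist",M,W),("top",env.camera_model("top"),A),("side",env.camera_model("side"),B)]
    for k in ([0],[0,1],[0,1,2]):
        if n=="brass" and 2 in k: continue
        x,f=fitdisc([vs[i] for i in k],NR,np.array([640.,180,55])); print(n,k,x.round(1),"topface",(x+14*NR).round(1),f.round(1))
E
```

```text
green [0] [643.2 180.7  51.4] topface [642.7 173.8  63.5] [ 0.  0. -0.]
green [0, 1] [643.2 180.   54.4] topface [642.6 173.   66.5] [-0.  -0.   0.8  0.1  0.4  0.2]
green [0, 1, 2] [643.3 180.6  53.6] topface [642.7 173.6  65.7] [ 0.  -0.4  0.5 -0.   0.5  0.2  0.2  1.4  0.2]
blue [0] [531.4 184.9  69.2] topface [530.8 177.9  81.4] [ 1.1 -0.1  4.7]
blue [0, 1] [524.7 188.9  55.4] topface [524.1 181.9  67.5] [0.6 0.1 1.1 0.1 1.5 0.1]
blue [0, 1, 2] [527.2 187.5  62.9] topface [526.6 180.5  75. ] [-0.2 -0.7  2.9  0.2  0.2  0.2 -0.1 -0.4  0.3]
brass [0] [387.8 206.6  38.1] topface [387.2 199.7  50.2] [0.2 0.3 1.5]
brass [0, 1] [405.5 200.1  56.2] topface [404.9 193.1  68.3] [ 1.1  0.4  5.  -1.1  3.2  0.2]
```

Request:
drive_tool([
  {"rx": 0,"ry": 0,"rz": 0,"tx": -15,"ty": 0,"tz": 12,"grip": 91},
  {"rx": 0,"ry": 0,"rz": 0,"tx": -15,"ty": 0,"tz": 12,"grip": 91},
  {"rx": 0,"ry": 0,"rz": 0,"tx": -15,"ty": 0,"tz": 12,"grip": 91},
  {"rx": 0,"ry": 0,"rz": 0,"tx": -15,"ty": 0,"tz": 12,"grip": 91},
  {"rx": 0,"ry": 0,"rz": 0,"tx": 0,"ty": 0,"tz": 0,"grip": 91},
  {"rx": 0,"ry": 0,"rz": 0,"tx": 0,"ty": 0,"tz": 0,"grip": 91},
  {"rx": 0,"ry": 0,"rz": 0,"tx": 0,"ty": 0,"tz": 0,"grip": 91},
  {"rx": 0,"ry": 0,"rz": 0,"tx": 0,"ty": 0,"tz": 0,"grip": 91},
  {"rx": 0,"ry": 0,"rz": 0,"tx": 0,"ty": 0,"tz": 0,"grip": 91},
  {"rx": 0,"ry": 0,"rz": 0,"tx": 0,"ty": 0,"tz": 0,"grip": 91},
])

```text
time: 5.3
position: [633.0, 7.8, 234.3]
tcp_rot: [[0.07, 0.997, 0.041], [0.863, -0.081, 0.498], [0.5, 0.0, -0.866]]
force: [-0.0, 0.3, -0.5]
finger_gap: 90.9
finger_force: 0.0
```

```bash
python3 - <<'E'
from h import *
im,M2,o2=wshot("w2"); im1=cv2.imread("pics/w1.png"); M1,_=pickle.load(open("pics/w1.pkl","rb"))
print(o2["position"],o2["tcp_rot"].round(3).tolist() if hasattr(o2["tcp_rot"],"round") else o2["tcp_rot"])
p=proj("wrist",(643,176,66),M2)[0]; B=blob(im,"green",p); print(p,B[:3])
W1=blob(im1,"green",(247,196))[3]
for v in ([("wrist",M2,B[3])],[("wrist",M1,W1),("wrist",M2,B[3])]):
    x,f=fitdisc(v,NR,np.array([640.,180,55])); print(x.round(1),(x+14*NR).round(1),f.round(1))
E
```

```text
[633.00378156   7.82715758 234.27826154] [[0.07, 0.997, 0.041], [0.863, -0.081, 0.498], [0.5, 0.0, -0.866]]
[246.30459816 128.11972611] (array([245.90641197, 128.25751518]), np.int32(6753), [200, 82, 93, 94])
[643.  179.5  60. ] [642.5 172.5  72.1] [-0.  0.  0.]
[643.2 180.1  56.8] [642.7 173.1  68.9] [-0.  -0.8  1.4  0.3  1.3 -1.4]
```

View pics/w2.png

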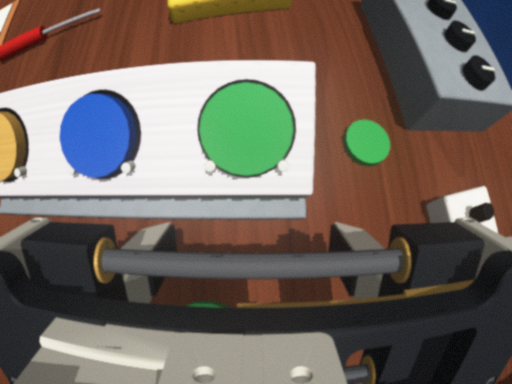

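Request:
drive_tool([
  {"rx": 0,"ry": 0,"rz": 0,"tx": 21,"ty": -1,"tz": 0,"grip": 91},
  {"rx": 0,"ry": 0,"rz": 0,"tx": 21,"ty": -1,"tz": 0,"grip": 91},
  {"rx": 0,"ry": 0,"rz": 0,"tx": 20,"ty": -2,"tz": 5,"grip": 91},
  {"rx": 0,"ry": 0,"rz": 0,"tx": 0,"ty": 0,"tz": 10,"grip": 91},
  {"rx": 0,"ry": 0,"rz": 0,"tx": 0,"ty": 0,"tz": 10,"grip": 91},
  {"rx": 0,"ry": 0,"rz": 0,"tx": 0,"ty": 0,"tz": 5,"grip": 91},
  {"rx": 0,"ry": 0,"rz": 0,"tx": 0,"ty": 0,"tz": 0,"grip": 91},
  {"rx": 0,"ry": 0,"rz": 0,"tx": 0,"ty": 0,"tz": 0,"grip": 91},
  {"rx": 0,"ry": 0,"rz": 0,"tx": 0,"ty": 0,"tz": 0,"grip": 91},
  {"rx": 0,"ry": 0,"rz": 0,"tx": 0,"ty": 0,"tz": 0,"grip": 91},
])

```text
time: 6.6
position: [634.6, 76.4, 239.4]
tcp_rot: [[0.07, 0.997, 0.041], [0.863, -0.081, 0.498], [0.5, 0.0, -0.866]]
force: [-0.3, -0.2, -0.6]
finger_gap: 90.8
finger_force: 0.0
```

```bash
python3 - <<'E'
from h import *
im,M,o=wshot("w3"); print(o["position"])
p=proj("wrist",(642.5,172.5,72),M)[0]; B=blob(im,"green",p); print(p,B[:3])
x,f=fitdisc([("wrist",M,B[3])],NR,np.array([640.,180,55])); print(x.round(1),f.round(1))
im2=cv2.imread("pics/w2.png"); M2,_=pickle.load(open("pics/w2.pkl","rb")); B2=blob(im2,"green",(246,128))
x,f=fitdisc([("wrist",M,B[3]),("wrist",M2,B2[3])],NR,np.array([640.,180,55])); print(x.round(1),f.round(1))
R=np.array(o["tcp_rot"]);print("disc in tool",(R.T@(x-o["position"])).round(1))
E
```

```text
[634.6451671   76.38423365 239.39587971]
[251.40570976 230.29605042] (array([251.71175468, 220.30017036]), np.int32(5870), [202, 181, 101, 72])
[643.8 187.4  34.3] [-0.  -0.   0.8]
[644.1 182.9  53. ] [ 0.9  1.7  9.1  1.3  0.2 -3.4]
disc in tool [ -0.6   0.7 214.9]
```

View pics/w3.png

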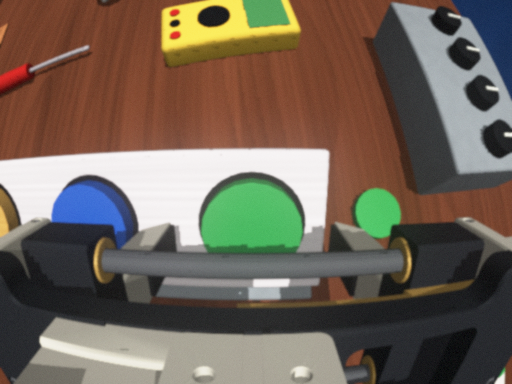

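```bash
cat >> h.py <<'E'
def bbox(M,c,n,R=32,H=14):
    n=np.array(n)/np.linalg.norm(n); u=np.cross(n,[1,0,0.01]);u/=np.linalg.norm(u);v=np.cross(n,u)
    t=np.linspace(0,2*np.pi,180); ring=R*(np.outer(np.cos(t),u)+np.outer(np.sin(t),v))
    p=proj("wrist",np.r_[c+ring,c+ring+H*n],M); return np.array([p[:,0].min(),p[:,0].max(),p[:,1].min(),p[:,1].max()])
E
python3 - <<'E'
from h import *
D=[]
for k,w in (("w1",(247,196)),("w2",(246,128)),("w3",(251,220))):
    im=cv2.imread(f"pics/{k}.png");M,o=pickle.load(open(f"pics/{k}.pkl","rb"));b=blob(im,"green",w)[2]
    b=np.array([b[0]-.5,b[0]+b[2]-.5,b[1]-.5,b[1]+b[3]-.5]); D.append((M,b,k)); print(k,b,bbox(M,np.array([643,179.6,60]),NR).round(1),o["position"])
f=lambda c:np.concatenate([(bbox(M,c,NR)-b)[:3 if k=="w3" else 4] for M,b,k in D])
r=least_squares(f,[643,180,58]);print(r.x.round(1),r.fun.round(1))
E
```

```text
w1 [211.5 283.5 160.5 230.5] [210.8 283.2 158.4 230.5] [635.41723549  36.00377691 305.73331943]
w2 [199.5 292.5  81.5 175.5] [199.3 292.4  81.9 174.3] [633.00378156   7.82715758 234.27826154]
w3 [201.5 302.5 180.5 252.5] [201.  301.6 175.8 273.8] [634.6451671   76.38423365 239.39587971]
[643.2 177.9  60.9] [-0.5  0.3 -0.8  1.7 -0.1  0.7  1.6  0.6 -0.3 -0.  -2.7]
```

Request:
drive_tool([
  {"rx": 0,"ry": 0,"rz": 0,"tx": 0,"ty": 0,"tz": 9,"grip": 91},
  {"rx": 0,"ry": 0,"rz": 0,"tx": 0,"ty": 0,"tz": 9,"grip": 91},
  {"rx": 0,"ry": 0,"rz": 0,"tx": 0,"ty": 0,"tz": 7,"grip": 91},
  {"rx": 0,"ry": 0,"rz": 0,"tx": 0,"ty": 0,"tz": 0,"grip": 91},
  {"rx": 0,"ry": 0,"rz": 0,"tx": 0,"ty": 0,"tz": 0,"grip": 75},
  {"rx": 0,"ry": 0,"rz": 0,"tx": 0,"ty": 0,"tz": 0,"grip": 66},
  {"rx": 0,"ry": 0,"rz": 0,"tx": 0,"ty": 0,"tz": 0,"grip": 58},
  {"rx": 0,"ry": 0,"rz": 0,"tx": 0,"ty": 0,"tz": 0,"grip": 58},
  {"rx": 0,"ry": 0,"rz": 0,"tx": 0,"ty": 0,"tz": 0,"grip": 58},
  {"rx": 0,"ry": 0,"rz": 0,"tx": 0,"ty": 0,"tz": 0,"grip": 58},
], squeeze=20)

```text
time: 7.9
position: [635.6, 89.0, 217.5]
tcp_rot: [[0.07, 0.997, 0.041], [0.863, -0.081, 0.498], [0.5, 0.0, -0.866]]
force: [0.8, -0.0, -0.0]
finger_gap: 63.8
finger_force: 20.0
```

Request:
drive_tool([
  {"rx": 0,"ry": 0,"rz": 0,"tx": 0,"ty": 0,"tz": -8,"grip": 58},
  {"rx": 0,"ry": 0,"rz": 0,"tx": 0,"ty": 0,"tz": -22,"grip": 58},
  {"rx": 0,"ry": 0,"rz": 0,"tx": 0,"ty": 0,"tz": -30,"grip": 58},
  {"rx": 0,"ry": 0,"rz": 0,"tx": 0,"ty": 0,"tz": -30,"grip": 58},
  {"rx": 0,"ry": 0,"rz": 0,"tx": 0,"ty": 0,"tz": -30,"grip": 58},
  {"rx": 0,"ry": -7.5,"rz": 0,"tx": 0,"ty": 0,"tz": 0,"grip": 58},
  {"rx": 0,"ry": -7.5,"rz": 0,"tx": 0,"ty": 0,"tz": 0,"grip": 58},
  {"rx": 0,"ry": -7.5,"rz": 0,"tx": 0,"ty": 0,"tz": 0,"grip": 58},
  {"rx": 0,"ry": -7.5,"rz": 0,"tx": 0,"ty": 0,"tz": 0,"grip": 58},
  {"rx": 0,"ry": 0,"rz": 0,"tx": -20,"ty": -10,"tz": 0,"grip": 58},
])

```text
time: 9.15
position: [619.2, 11.4, 321.9]
tcp_rot: [[0.079, 0.997, 0.001], [0.997, -0.079, -0.002], [-0.002, 0.001, -1.0]]
force: [-0.3, 1.0, -0.2]
finger_gap: 63.5
finger_force: 20.0
```

Request:
drive_tool([
  {"rx": 0,"ry": 0,"rz": 0,"tx": -43,"ty": -19,"tz": 2,"grip": 58},
  {"rx": 0,"ry": 0,"rz": 0,"tx": -43,"ty": -19,"tz": 2,"grip": 58},
  {"rx": 0,"ry": 0,"rz": 0,"tx": -43,"ty": -19,"tz": 2,"grip": 58},
  {"rx": 0,"ry": 0,"rz": 0,"tx": -43,"ty": -19,"tz": 2,"grip": 58},
  {"rx": 0,"ry": 0,"rz": 0,"tx": -43,"ty": -19,"tz": 2,"grip": 58},
  {"rx": 0,"ry": 0,"rz": 0,"tx": -43,"ty": -19,"tz": 2,"grip": 58},
  {"rx": 0,"ry": 0,"rz": 0,"tx": -43,"ty": -19,"tz": 0,"grip": 58},
  {"rx": 0,"ry": 0,"rz": 0,"tx": -22,"ty": -12,"tz": 0,"grip": 58},
  {"rx": 0,"ry": 0,"rz": 0,"tx": 0,"ty": 0,"tz": 0,"grip": 58},
  {"rx": 0,"ry": 0,"rz": 0,"tx": 0,"ty": 0,"tz": 0,"grip": 58},
])

```text
time: 10.4
position: [448.5, -299.7, 309.7]
tcp_rot: [[0.082, 0.997, 0.0], [0.997, -0.082, 0.0], [0.0, 0.0, -1.0]]
force: [-0.3, 0.3, -1.0]
finger_gap: 63.3
finger_force: 20.0
```

```bash
cat >> h.py <<'E'
E
python3 - <<'E'
from h import *
im,M,o=wshot("w4"); print(o["position"],np.round(o["tcp_rot"],3).tolist(),o["finger_gap"])
p=proj("wrist",(448,-217.5,40),M)[0]; B=blob(im,"plate",p); print(p,B[:3])
x,f=fitdisc([("wrist",M,B[3])],[0,0,1],np.array([448.,-217,38]),R=55,H=2); print(x.round(1),f.round(1))
oo,d=rays("wrist",B[0],M); print(onz(oo,d[0],40))
T=cv2.imread("pics/top0.png");S=cv2.imread("pics/side0.png")
vs=[("wrist",M,B[3]),("top",env.camera_model("top"),blob(T,"plate",(334,229))[3]),("side",env.camera_model("side"),blob(S,"plate",(244,248))[3])]
x,f=fitdisc(vs,[0,0,1],np.array([448.,-217,38]),R=55,H=2); print(x.round(1),f.round(1))
E
```

```text
[ 448.49914563 -299.67624724  309.72210987] [[0.082, 0.997, 0.0], [0.997, -0.082, 0.0], [0.0, 0.0, -1.0]] 63.34706682722888
[242.94028256 101.60716491] (array([244.74269231, 101.76292308]), np.int32(13000), [180, 38, 131, 128])
[ 449.2 -217.1   37.2] [-0. -0. -0.]
[ 449.48248384 -217.76239359   40.        ]
[ 449.1 -217.2   37.3] [-0.1  0.   0.1 -0.1 -0.3  0.2  0.1  0.2 -0. ]
```

View pics/w4.png

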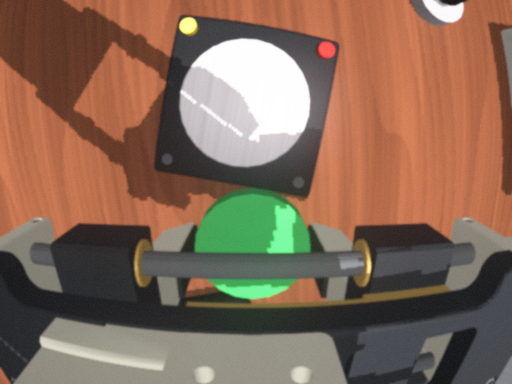

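```bash
cat >> h.py <<'E'
def held(name,color,near,z=181.3,xs=(-8,8)):
    """tool-frame offset (x,y) of the underside centre of the held disc, from its upper arc (rows above the bar)"""
    im=cv2.imread(f"pics/{name}.png");M,o=pickle.load(open(f"pics/{name}.pkl","rb"));R=np.array(o["tcp_rot"]);p=np.array(o["position"])
    b=blob(im,color,near); m=b[3].copy(); print(b[2])
    top=np.array([b[2][0]-.5,b[2][0]+b[2][2]-.5,b[2][1]-.5])
    f=lambda q:(bbox(M,p+R@[q[0],q[1],q[2]],-R[:,2])[:3]-top)
    r=least_squares(f,[0,0,z]); r2=least_squares(lambda q:f([q[0],q[1],z]),[0,0])
    print("free z",r.x.round(1),"z fixed",r2.x.round(1),r2.fun.round(1)); return r2.x
E
python3 - <<'E'
from h import *
held("w4","green",(250,215))
E
```

```text
[194, 188, 117, 66]
free z [ -1.3   0.3 178.2] z fixed [-1.9  0.3] [ 1.1 -1.1 -0.2]
```

Request:
drive_tool([
  {"rx": 0,"ry": 0,"rz": 0,"tx": 28,"ty": -2,"tz": 0,"grip": 58},
  {"rx": 0,"ry": 0,"rz": 0,"tx": 28,"ty": -2,"tz": 0,"grip": 58},
  {"rx": 0,"ry": 0,"rz": 0,"tx": 27,"ty": -2,"tz": 15,"grip": 58},
  {"rx": 0,"ry": 0,"rz": 0,"tx": 0,"ty": 0,"tz": 25,"grip": 58},
  {"rx": 0,"ry": 0,"rz": 0,"tx": 0,"ty": 0,"tz": 25,"grip": 58},
  {"rx": 0,"ry": 0,"rz": 0,"tx": 0,"ty": 0,"tz": 12,"grip": 58},
  {"rx": 0,"ry": 0,"rz": 0,"tx": 0,"ty": 0,"tz": 6,"grip": 58},
  {"rx": 0,"ry": 0,"rz": 0,"tx": 0,"ty": 0,"tz": 3,"grip": 58},
  {"rx": 0,"ry": 0,"rz": 0,"tx": 0,"ty": 0,"tz": 0,"grip": 58},
  {"rx": 0,"ry": 0,"rz": 0,"tx": 0,"ty": 0,"tz": 0,"grip": 58},
])

```text
time: 11.7
position: [449.3, -217.0, 223.9]
tcp_rot: [[0.081, 0.997, 0.001], [0.997, -0.081, -0.001], [-0.001, 0.001, -1.0]]
force: [-0.8, 0.3, -0.3]
finger_gap: 63.0
finger_force: 20.0
```

Request:
drive_tool([
  {"rx": 0,"ry": 0,"rz": 0,"tx": 0,"ty": 0,"tz": 1,"grip": 58},
  {"rx": 0,"ry": 0,"rz": 0,"tx": 0,"ty": 0,"tz": 1,"grip": 58},
  {"rx": 0,"ry": 0,"rz": 0,"tx": 0,"ty": 0,"tz": 0.5,"grip": 58},
  {"rx": 0,"ry": 0,"rz": 0,"tx": 0,"ty": 0,"tz": 0,"grip": 58},
  {"rx": 0,"ry": 0,"rz": 0,"tx": 0,"ty": 0,"tz": 0,"grip": 58},
  {"rx": 0,"ry": 0,"rz": 0,"tx": 0,"ty": 0,"tz": 0,"grip": 58},
  {"rx": 0,"ry": 0,"rz": 0,"tx": 0,"ty": 0,"tz": 0,"grip": 58},
  {"rx": 0,"ry": 0,"rz": 0,"tx": 0,"ty": 0,"tz": 0,"grip": 58},
  {"rx": 0,"ry": 0,"rz": 0,"tx": 0,"ty": 0,"tz": 0,"grip": 58},
  {"rx": 0,"ry": 0,"rz": 0,"tx": 0,"ty": 0,"tz": 0,"grip": 58},
])

```text
time: 12.95
position: [449.1, -216.8, 220.9]
tcp_rot: [[0.081, 0.997, 0.0], [0.997, -0.081, -0.0], [-0.0, 0.0, -1.0]]
force: [0.9, -0.2, -0.8]
finger_gap: 63.6
finger_force: 20.0
```

Request:
drive_tool([
  {"rx": 0,"ry": 0,"rz": 0,"tx": 0,"ty": 0,"tz": 0.7,"grip": 58},
  {"rx": 0,"ry": 0,"rz": 0,"tx": 0,"ty": 0,"tz": 0.5,"grip": 58},
  {"rx": 0,"ry": 0,"rz": 0,"tx": 0,"ty": 0,"tz": 0.3,"grip": 58},
  {"rx": 0,"ry": 0,"rz": 0,"tx": 0,"ty": 0,"tz": 0,"grip": 58},
  {"rx": 0,"ry": 0,"rz": 0,"tx": 0,"ty": 0,"tz": 0,"grip": 58},
  {"rx": 0,"ry": 0,"rz": 0,"tx": 0,"ty": 0,"tz": 0,"grip": 58},
  {"rx": 0,"ry": 0,"rz": 0,"tx": 0,"ty": 0,"tz": 0,"grip": 58},
  {"rx": 0,"ry": 0,"rz": 0,"tx": 0,"ty": 0,"tz": 0,"grip": 58},
  {"rx": 0,"ry": 0,"rz": 0,"tx": 0,"ty": 0,"tz": 0,"grip": 58},
  {"rx": 0,"ry": 0,"rz": 0,"tx": 0,"ty": 0,"tz": 0,"grip": 58},
])

```text
time: 14.2
position: [449.1, -216.8, 219.4]
tcp_rot: [[0.081, 0.997, 0.0], [0.997, -0.081, -0.0], [-0.0, 0.0, -1.0]]
force: [-0.0, 0.2, -1.0]
finger_gap: 63.4
finger_force: 20.0
```

Request:
drive_tool([
  {"rx": 0,"ry": 0,"rz": 0,"tx": 0,"ty": 0,"tz": 0.5,"grip": 58},
  {"rx": 0,"ry": 0,"rz": 0,"tx": 0,"ty": 0,"tz": 0,"grip": 70},
  {"rx": 0,"ry": 0,"rz": 0,"tx": 0,"ty": 0,"tz": 0,"grip": 91},
  {"rx": 0,"ry": 0,"rz": 0,"tx": 0,"ty": 0,"tz": 0,"grip": 91},
  {"rx": 0,"ry": 0,"rz": 0,"tx": 0,"ty": 0,"tz": 0,"grip": 91},
  {"rx": 0,"ry": 0,"rz": 0,"tx": 0,"ty": 0,"tz": -10,"grip": 91},
  {"rx": 0,"ry": 0,"rz": 0,"tx": 0,"ty": 0,"tz": -30,"grip": 91},
  {"rx": 0,"ry": 0,"rz": 0,"tx": 0,"ty": 0,"tz": -40,"grip": 91},
  {"rx": 0,"ry": 0,"rz": 0,"tx": 38,"ty": -11,"tz": -31,"grip": 91},
  {"rx": 0,"ry": 0,"rz": 0,"tx": 38,"ty": -11,"tz": 0,"grip": 91},
])

```text
time: 15.45
position: [433.6, -138.9, 332.9]
tcp_rot: [[0.082, 0.997, 0.005], [0.997, -0.082, -0.003], [-0.002, 0.006, -1.0]]
force: [-0.4, 0.6, -0.9]
finger_gap: 91.2
finger_force: 0.0
```

Request:
drive_tool([
  {"rx": 0,"ry": 0,"rz": 0,"tx": 52,"ty": -16,"tz": 0,"grip": 91},
  {"rx": 0,"ry": 0,"rz": 0,"tx": 52,"ty": -16,"tz": 0,"grip": 91},
  {"rx": 0,"ry": 0,"rz": 0,"tx": 52,"ty": -16,"tz": 0,"grip": 91},
  {"rx": 0,"ry": 10,"rz": 0,"tx": 0,"ty": 0,"tz": 0,"grip": 91},
  {"rx": 0,"ry": 10,"rz": 0,"tx": 0,"ty": 0,"tz": 0,"grip": 91},
  {"rx": 0,"ry": 10,"rz": 0,"tx": 0,"ty": 0,"tz": 0,"grip": 91},
  {"rx": 0,"ry": 0,"rz": 0,"tx": -15,"ty": 0,"tz": 26,"grip": 91},
  {"rx": 0,"ry": 0,"rz": 0,"tx": -15,"ty": 0,"tz": 26,"grip": 91},
  {"rx": 0,"ry": 0,"rz": 0,"tx": -15,"ty": 0,"tz": 26,"grip": 91},
  {"rx": 0,"ry": 0,"rz": 0,"tx": 0,"ty": 0,"tz": 0,"grip": 91},
])

```text
time: 16.7
position: [397.9, 20.2, 239.2]
tcp_rot: [[0.072, 0.997, 0.038], [0.863, -0.081, 0.499], [0.501, -0.003, -0.866]]
force: [-0.2, 0.6, 1.2]
finger_gap: 91.1
finger_force: 0.0
```

```bash
python3 - <<'E'
from h import *
im,M,o=wshot("w5"); print(o["position"],np.round(o["tcp_rot"],3).tolist(),np.round(o["joint_pos"],2))
p=proj("wrist",(413,188,74),M)[0]; B=blob(im,"brass",p); print(p,B[:3])
bb=np.array([B[2][0]-.5,B[2][0]+B[2][2]-.5,B[2][1]-.5,B[2][1]+B[2][3]-.5])
print(bb,bbox(M,np.array([413.6,194.8,62]),NR).round(1))
r=least_squares(lambda c:bbox(M,c,NR)-bb,[413,194,62]); print("brass",r.x.round(1),r.fun.round(1))
T=env.snapshot("top"); cv2.imwrite("pics/top1.png",T); S=env.snapshot("side"); cv2.imwrite("pics/side1.png",S)
g1=blob(T,"green",(334,227)); g2=blob(S,"green",(244,246)); print(g1[:3],g2[:3])
x,f=fitdisc([("top",env.camera_model("top"),g1[3]),("side",env.camera_model("side"),g2[3])],[0,0,1],np.array([449.,-217,40])); print("green on plate",x.round(1),f.round(1))
E
```

```text
[397.86178622  20.20607749 239.21116445] [[0.072, 0.997, 0.038], [0.863, -0.081, 0.499], [0.501, -0.003, -0.866]] [-0.32  0.39  2.09  0.66  0.91 -0.72]
[254.44468251 126.36042284] (array([254.45660318, 124.27708398]), np.int32(6406), [209, 80, 92, 90])
[208.5 300.5  79.5 169.5] [208.8 300.2  81.  171.5]
brass [413.7 195.9  62.6] [ 0.3 -0.3 -0.3  0.3]
(array([334.97938144, 228.43298969]), np.int32(388), [324, 218, 23, 22]) (array([244.13360324, 245.15384615]), np.int32(247), [235, 238, 20, 15])
green on plate [ 449.  -216.6   40.1] [-0.  -0.1  0.3 -0.1  0.1  0.3]
```

Request:
drive_tool([
  {"rx": 0,"ry": 0,"rz": 0,"tx": 22,"ty": 1,"tz": 10,"grip": 91},
  {"rx": 0,"ry": 0,"rz": 0,"tx": 22,"ty": 1,"tz": 10,"grip": 91},
  {"rx": 0,"ry": 0,"rz": 0,"tx": 20,"ty": 0,"tz": 10,"grip": 91},
  {"rx": 0,"ry": 0,"rz": 0,"tx": 0,"ty": 0,"tz": 12,"grip": 91},
  {"rx": 0,"ry": 0,"rz": 0,"tx": 0,"ty": 0,"tz": 10,"grip": 91},
  {"rx": 0,"ry": 0,"rz": 0,"tx": 0,"ty": 0,"tz": 8,"grip": 91},
  {"rx": 0,"ry": 0,"rz": 0,"tx": 0,"ty": 0,"tz": 0,"grip": 91},
  {"rx": 0,"ry": 0,"rz": 0,"tx": 0,"ty": 0,"tz": 0,"grip": 91},
  {"rx": 0,"ry": 0,"rz": 0,"tx": 0,"ty": 0,"tz": 0,"grip": 91},
  {"rx": 0,"ry": 0,"rz": 0,"tx": 0,"ty": 0,"tz": 0,"grip": 91},
], squeeze=40)

```text
time: 18.1
position: [407.2, 105.0, 220.1]
tcp_rot: [[0.07, 0.997, 0.041], [0.863, -0.081, 0.498], [0.5, 0.0, -0.866]]
force: [0.1, 0.0, -0.6]
finger_gap: 91.2
finger_force: 0.0
```

Request:
drive_tool([
  {"rx": 0,"ry": 0,"rz": 0,"tx": 0,"ty": -0.7,"tz": 1,"grip": 91},
  {"rx": 0,"ry": 0,"rz": 0,"tx": 0,"ty": 0,"tz": 0,"grip": 75},
  {"rx": 0,"ry": 0,"rz": 0,"tx": 0,"ty": 0,"tz": 0,"grip": 66},
  {"rx": 0,"ry": 0,"rz": 0,"tx": 0,"ty": 0,"tz": 0,"grip": 58},
  {"rx": 0,"ry": 0,"rz": 0,"tx": 0,"ty": 0,"tz": 0,"grip": 58},
  {"rx": 0,"ry": 0,"rz": 0,"tx": 0,"ty": 0,"tz": 0,"grip": 58},
  {"rx": 0,"ry": 0,"rz": 0,"tx": 0,"ty": 0,"tz": 0,"grip": 58},
  {"rx": 0,"ry": 0,"rz": 0,"tx": 0,"ty": 0,"tz": 0,"grip": 58},
  {"rx": 0,"ry": 0,"rz": 0,"tx": 0,"ty": 0,"tz": 0,"grip": 58},
  {"rx": 0,"ry": 0,"rz": 0,"tx": 0,"ty": 0,"tz": 0,"grip": 58},
], squeeze=40)

```text
time: 19.35
position: [406.4, 105.6, 219.0]
tcp_rot: [[0.07, 0.997, 0.04], [0.863, -0.081, 0.498], [0.5, -0.0, -0.866]]
force: [-1.6, -0.3, -0.1]
finger_gap: 63.1
finger_force: 40.0
```

Request:
drive_tool([
  {"rx": 0,"ry": 0,"rz": 0,"tx": 0,"ty": 0,"tz": -8,"grip": 58},
  {"rx": 0,"ry": 0,"rz": 0,"tx": 0,"ty": 0,"tz": -22,"grip": 58},
  {"rx": 0,"ry": 0,"rz": 0,"tx": 0,"ty": 0,"tz": -30,"grip": 58},
  {"rx": 0,"ry": 0,"rz": 0,"tx": 0,"ty": 0,"tz": -30,"grip": 58},
  {"rx": 0,"ry": 0,"rz": 0,"tx": 0,"ty": 0,"tz": -30,"grip": 58},
  {"rx": 0,"ry": -7.5,"rz": 0,"tx": 0,"ty": 0,"tz": 0,"grip": 58},
  {"rx": 0,"ry": -7.5,"rz": 0,"tx": 0,"ty": 0,"tz": 0,"grip": 58},
  {"rx": 0,"ry": -7.5,"rz": 0,"tx": 0,"ty": 0,"tz": 0,"grip": 58},
  {"rx": 0,"ry": -7.5,"rz": 0,"tx": 0,"ty": 0,"tz": 0,"grip": 58},
  {"rx": 0,"ry": 0,"rz": 0,"tx": -21,"ty": 4,"tz": 0,"grip": 58},
])

```text
time: 20.6
position: [403.5, 25.4, 323.1]
tcp_rot: [[0.078, 0.997, -0.001], [0.997, -0.078, -0.002], [-0.002, -0.0, -1.0]]
force: [0.0, 0.5, -4.1]
finger_gap: 62.9
finger_force: 40.0
```

Request:
drive_tool([
  {"rx": 0,"ry": 0,"rz": 0,"tx": -43,"ty": 10,"tz": 0,"grip": 58},
  {"rx": 0,"ry": 0,"rz": 0,"tx": -43,"ty": 10,"tz": 0,"grip": 58},
  {"rx": 0,"ry": 0,"rz": 0,"tx": -43,"ty": 10,"tz": 0,"grip": 58},
  {"rx": 0,"ry": 0,"rz": 0,"tx": -43,"ty": 10,"tz": 0,"grip": 58},
  {"rx": 0,"ry": 0,"rz": 0,"tx": -43,"ty": 10,"tz": 0,"grip": 58},
  {"rx": 0,"ry": 0,"rz": 0,"tx": -43,"ty": 10,"tz": 0,"grip": 58},
  {"rx": 0,"ry": 0,"rz": 0,"tx": -40,"ty": 8,"tz": 0,"grip": 58},
  {"rx": 0,"ry": 0,"rz": 0,"tx": -22,"ty": 4,"tz": 0,"grip": 58},
  {"rx": 0,"ry": 0,"rz": 0,"tx": 0,"ty": 0,"tz": 0,"grip": 58},
  {"rx": 0,"ry": 0,"rz": 0,"tx": 0,"ty": 0,"tz": 0,"grip": 58},
])

```text
time: 21.85
position: [449.3, -299.6, 322.7]
tcp_rot: [[0.082, 0.997, -0.001], [0.997, -0.082, 0.001], [0.001, -0.001, -1.0]]
force: [0.1, 0.4, -4.2]
finger_gap: 62.9
finger_force: 40.0
```

```bash
python3 - <<'E'
from h import *
im,M,o=wshot("w6"); print(o["position"],np.round(o["tcp_rot"],3).tolist(),o["finger_gap"])
held("w6","brass",(250,215),180)
B=blob(im,"green",proj("wrist",(449,-216.6,54),M)[0]); x,f=fitdisc([("wrist",M,B[3])],[0,0,1],np.array([449.,-217,40])); print("green",x.round(1),f.round(1),B[2])
oo,d=rays("wrist",B[0],M);print(onz(oo,d[0],53))
T=cv2.imread("pics/top1.png")
k=blob(T,"black",(291,153))
cv2.imwrite("pics/wcrop.png",cv2.resize(cv2.imread("pics/top0.png")[130:180,266:316],(400,400),interpolation=cv2.INTER_NEAREST))
for cam in ("top","side"):
    im0=cv2.imread(f"pics/{cam}0.png"); g=env.trace(cam,"weight")
    for q in g[:2]:
        m=q["mask"]; ys,xs=np.nonzero(m); print(cam,q["p"],q["uv"],xs.min(),xs.max(),ys.min(),ys.max())
E
```

```text
[ 449.29608076 -299.6206371   322.66089133] [[0.082, 0.997, -0.001], [0.997, -0.082, 0.001], [0.001, -0.001, -1.0]] 62.87092938040541
[195, 186, 115, 68]
free z [ -0.9   0.3 181.4] z fixed [-0.6  0.3] [-0.5  0.5  0.1]
green [ 435.4 -225.4   10.8] [ 0.2  2.1 17.8] [208, 78, 51, 61]
[ 437.66772    -223.96778661   53.        ]
top 0.89 [290.8, 157.3] 282 301 146 165
side 0.75 [243.3, 258.8] 220 270 235 274
side 0.49 [291.7, 217.3] 285 301 204 224
```

View pics/w6.png

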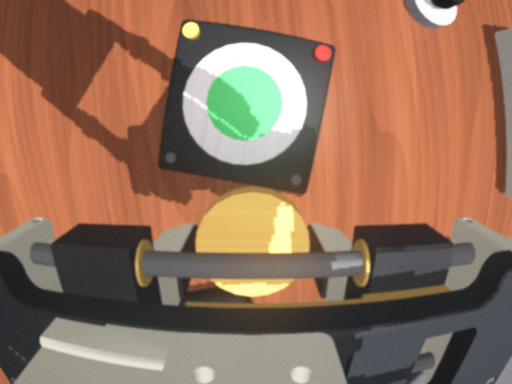

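Request:
drive_tool([
  {"rx": 0,"ry": 0,"rz": 0,"tx": 28,"ty": -2.3,"tz": 0,"grip": 58},
  {"rx": 0,"ry": 0,"rz": 0,"tx": 28,"ty": -2.3,"tz": 0,"grip": 58},
  {"rx": 0,"ry": 0,"rz": 0,"tx": 27,"ty": -2.2,"tz": 12,"grip": 58},
  {"rx": 0,"ry": 0,"rz": 0,"tx": 0,"ty": 0,"tz": 25,"grip": 58},
  {"rx": 0,"ry": 0,"rz": 0,"tx": 0,"ty": 0,"tz": 25,"grip": 58},
  {"rx": 0,"ry": 0,"rz": 0,"tx": 0,"ty": 0,"tz": 12,"grip": 58},
  {"rx": 0,"ry": 0,"rz": 0,"tx": 0,"ty": 0,"tz": 7,"grip": 58},
  {"rx": 0,"ry": 0,"rz": 0,"tx": 0,"ty": 0,"tz": 4,"grip": 58},
  {"rx": 0,"ry": 0,"rz": 0,"tx": 0,"ty": 0,"tz": 0.7,"grip": 58},
  {"rx": 0,"ry": 0,"rz": 0,"tx": 0,"ty": 0,"tz": 0,"grip": 58},
])

```text
time: 23.25
position: [449.8, -217.1, 237.7]
tcp_rot: [[0.081, 0.997, 0.001], [0.997, -0.081, -0.001], [-0.001, 0.001, -1.0]]
force: [0.2, 1.2, -3.1]
finger_gap: 62.9
finger_force: 40.0
```

Request:
drive_tool([
  {"rx": 0,"ry": 0,"rz": 0,"tx": 0,"ty": 0,"tz": 0.5,"grip": 58},
  {"rx": 0,"ry": 0,"rz": 0,"tx": 0,"ty": 0,"tz": 0.5,"grip": 58},
  {"rx": 0,"ry": 0,"rz": 0,"tx": 0,"ty": 0,"tz": 0,"grip": 58},
  {"rx": 0,"ry": 0,"rz": 0,"tx": 0,"ty": 0,"tz": 0,"grip": 58},
  {"rx": 0,"ry": 0,"rz": 0,"tx": 0,"ty": 0,"tz": 0,"grip": 58},
  {"rx": 0,"ry": 0,"rz": 0,"tx": 0,"ty": 0,"tz": 0,"grip": 58},
  {"rx": 0,"ry": 0,"rz": 0,"tx": 0,"ty": 0,"tz": 0,"grip": 58},
  {"rx": 0,"ry": 0,"rz": 0,"tx": 0,"ty": 0,"tz": 0,"grip": 58},
  {"rx": 0,"ry": 0,"rz": 0,"tx": 0,"ty": 0,"tz": 0,"grip": 58},
  {"rx": 0,"ry": 0,"rz": 0,"tx": 0,"ty": 0,"tz": 0,"grip": 58},
])

```text
time: 24.5
position: [449.7, -216.9, 236.3]
tcp_rot: [[0.081, 0.997, 0.0], [0.997, -0.081, -0.0], [-0.0, 0.0, -1.0]]
force: [-0.4, -0.1, -3.7]
finger_gap: 62.7
finger_force: 40.0
```

Request:
drive_tool([
  {"rx": 0,"ry": 0,"rz": 0,"tx": 0,"ty": 0,"tz": 0.7,"grip": 58},
  {"rx": 0,"ry": 0,"rz": 0,"tx": 0,"ty": 0,"tz": 0.6,"grip": 58},
  {"rx": 0,"ry": 0,"rz": 0,"tx": 0,"ty": 0,"tz": 0.5,"grip": 58},
  {"rx": 0,"ry": 0,"rz": 0,"tx": 0,"ty": 0,"tz": 0,"grip": 58},
  {"rx": 0,"ry": 0,"rz": 0,"tx": 0,"ty": 0,"tz": 0,"grip": 58},
  {"rx": 0,"ry": 0,"rz": 0,"tx": 0,"ty": 0,"tz": 0,"grip": 58},
  {"rx": 0,"ry": 0,"rz": 0,"tx": 0,"ty": 0,"tz": 0,"grip": 58},
  {"rx": 0,"ry": 0,"rz": 0,"tx": 0,"ty": 0,"tz": 0,"grip": 58},
  {"rx": 0,"ry": 0,"rz": 0,"tx": 0,"ty": 0,"tz": 0,"grip": 58},
  {"rx": 0,"ry": 0,"rz": 0,"tx": 0,"ty": 0,"tz": 0,"grip": 58},
])

```text
time: 25.75
position: [449.6, -216.9, 235.3]
tcp_rot: [[0.081, 0.997, 0.0], [0.997, -0.081, -0.0], [-0.0, 0.0, -1.0]]
force: [-2.7, 1.9, 6.2]
finger_gap: 62.7
finger_force: 40.0
```

Request:
drive_tool([
  {"rx": 0,"ry": 0,"rz": 0,"tx": 0,"ty": 0,"tz": -0.5,"grip": 58},
  {"rx": 0,"ry": 0,"rz": 0,"tx": 0,"ty": 0,"tz": 0,"grip": 70},
  {"rx": 0,"ry": 0,"rz": 0,"tx": 0,"ty": 0,"tz": 0,"grip": 91},
  {"rx": 0,"ry": 0,"rz": 0,"tx": 0,"ty": 0,"tz": 0,"grip": 91},
  {"rx": 0,"ry": 0,"rz": 0,"tx": 0,"ty": 0,"tz": 0,"grip": 91},
  {"rx": 0,"ry": 0,"rz": 0,"tx": 0,"ty": 0,"tz": -10,"grip": 91},
  {"rx": 0,"ry": 0,"rz": 0,"tx": 0,"ty": 0,"tz": -30,"grip": 91},
  {"rx": 0,"ry": 0,"rz": 0,"tx": 0,"ty": 0,"tz": -35,"grip": 91},
  {"rx": 0,"ry": 0,"rz": 0,"tx": 0,"ty": 0,"tz": 0,"grip": 91},
  {"rx": 0,"ry": 0,"rz": 0,"tx": 0,"ty": 0,"tz": 0,"grip": 91},
])

```text
time: 27.0
position: [449.4, -216.8, 309.9]
tcp_rot: [[0.081, 0.997, -0.0], [0.997, -0.081, 0.0], [0.0, -0.0, -1.0]]
force: [-0.3, 0.2, -0.1]
finger_gap: 91.0
finger_force: 0.0
```

```bash
python3 - <<'E'
from h import *
im,M,o=wshot("w7"); print(o["position"])
for name in ("weight","electrode"):
    for q in env.trace("wrist",name)[:2]:
        ys,xs=np.nonzero(q["mask"]); print(name,round(q["p"],2),np.round(q["uv"],1),xs.min(),xs.max(),ys.min(),ys.max())
o1,d1=rays("top",(290.8,156));o2,d2=rays("side",(291.7,216)); print(tri([(o1,d1[0]),(o2,d2[0])]))
print(proj("wrist",tri([(o1,d1[0]),(o2,d2[0])])[0],M))
E
```

```text
[ 449.4008182  -216.75775161  309.85849451]
weight 0.86 [451.6  71.1] 419 484 42 97
electrode 0.91 [256.6 202.3] 213 292 165 243
(array([661.80967393, -99.90066762,  21.28363714]), [0.3, 0.3])
[[446.39741634  67.23502556]]
```

View pics/w7.png

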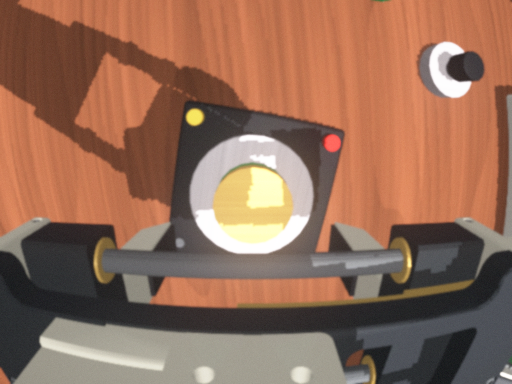

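Request:
drive_tool([
  {"rx": 0,"ry": 0,"rz": 0,"tx": 15,"ty": 40,"tz": 5,"grip": 91},
  {"rx": 0,"ry": 0,"rz": 0,"tx": 15,"ty": 40,"tz": 5,"grip": 91},
  {"rx": 0,"ry": 0,"rz": 0,"tx": 15,"ty": 40,"tz": 5,"grip": 91},
  {"rx": 0,"ry": 0,"rz": 0,"tx": 15,"ty": 40,"tz": 5,"grip": 91},
  {"rx": 0,"ry": 0,"rz": 0,"tx": 14,"ty": 42,"tz": 5,"grip": 91},
  {"rx": 0,"ry": 0,"rz": 0,"tx": 0,"ty": 0,"tz": 0,"grip": 91},
  {"rx": 0,"ry": 0,"rz": 0,"tx": 0,"ty": 0,"tz": 0,"grip": 91},
  {"rx": 0,"ry": 0,"rz": 0,"tx": 0,"ty": 0,"tz": 0,"grip": 91},
  {"rx": 0,"ry": 0,"rz": 0,"tx": 0,"ty": 0,"tz": 0,"grip": 91},
  {"rx": 0,"ry": 0,"rz": 0,"tx": 0,"ty": 0,"tz": 0,"grip": 91},
])

```text
time: 28.4
position: [656.6, -159.9, 285.5]
tcp_rot: [[0.082, 0.997, 0.001], [0.997, -0.082, -0.0], [-0.0, 0.001, -1.0]]
force: [0.0, 0.2, -0.1]
finger_gap: 91.1
finger_force: 0.0
```

```bash
python3 - <<'E'
from h import *
im,M,o=wshot("w8"); print(o["position"])
def wfit(views):
    return
M7,_=pickle.load(open("pics/w7.pkl","rb")); im7=cv2.imread("pics/w7.png")
p=proj("wrist",(662,-100,50),M)[0]; k8=blob(im,"black",p); k7=blob(im7,"black",(467,67)); print(p,k8[:3],k7[:3])
for v in ([("wrist",M,k8[3])],[("wrist",M,k8[3]),("wrist",M7,k7[3])]):
    x,f=fitdisc(v,[0,0,1],np.array([662.,-100,32]),R=15,H=28); print("knob bottom",x.round(1),f.round(1))
S=env.snapshot("side"); T=env.snapshot("top"); cv2.imwrite("pics/top2.png",T); cv2.imwrite("pics/side2.png",S)
g1=blob(T,"brass",(335,227)); g2=blob(S,"brass",(244,243)); print(g1[:3],g2[:3])
x,f=fitdisc([("top",env.camera_model("top"),g1[3]),("side",env.camera_model("side"),g2[3])],[0,0,1],np.array([449.,-217,54])); print("brass",x.round(1),f.round(1))
cv2.imwrite("pics/mix.png",np.hstack([im,cv2.resize(np.vstack([T[190:270,285:385],S[205:285,194:294]]),(240,384))]))
E
```

```text
[ 656.6386313  -159.91829368  285.49640528]
[252.09507534 129.04535092] (array([245.12790698, 134.65116279]), np.int32(86), [241, 123, 13, 26]) (array([455.02209945, 236.63259669]), np.int32(362), [428, 227, 52, 17])
knob bottom [ 656.7 -104.4   27.9] [-0.1  1.1 31.6]
knob bottom [ 674.4 -212.   -91.1] [ 24.5  81.1  17.7 -40.5 -79.    2.8]
(array([340.71782178, 228.98019802]), np.int32(202), [334, 217, 14, 23]) (array([245.05172414, 246.70689655]), np.int32(58), [235, 241, 20, 9])
brass [ 447.  -230.7   47.8] [-0.1 -0.1  1.6 -0.2 -0.4  2.2]
```

View pics/mix.png

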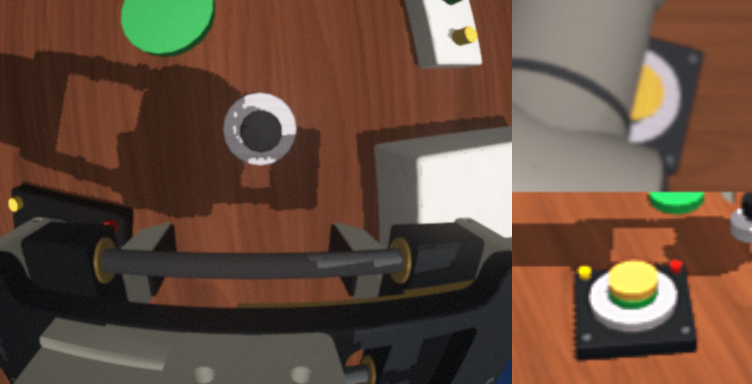

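```bash
python3 - <<'E'
from h import *
im=cv2.imread("pics/w8.png");M,o=pickle.load(open("pics/w8.pkl","rb"))
g=cv2.cvtColor(im,cv2.COLOR_BGR2GRAY); yy,xx=np.mgrid[:384,:512]
k=(g<75)&(np.hypot(xx-260,yy-130)<26); n,l,st,c=cv2.connectedComponentsWithStats(k.astype(np.uint8)); i=1+st[1:,4].argmax(); print("knob",c[i],st[i])
x,f=fitdisc([("wrist",M,l==i)],[0,0,1],np.array([662.,-100,32]),R=15,H=28); print(x.round(1),f.round(1))
for q in env.trace("wrist","weight")[:1]:
    ys,xs=np.nonzero(q["mask"]); bb=np.array([xs.min()-.5,xs.max()+.5,ys.min()-.5,ys.max()+.5]); print(bb,q["uv"])
    r=least_squares(lambda c:bbox(M,c,[0,0,1],30,22)-bb,[662,-100,0]); print("foot",r.x.round(1),r.fun.round(1))
    ko,kd=rays("wrist",c[i],M)
    for z in (46,56,60): print("knob ray z",z,onz(ko,kd[0],z).round(1))
for uv in [(292,120),(300,122),(375,112),(376,108),(294,112)]:
    a,d=rays("top",uv); print("box",uv,onz(a,d[0],0).round(),onz(a,d[0],70).round())
M7,_=pickle.load(open("pics/w7.pkl","rb")); bb=[212.5,292.5,164.5,243.5]
r=least_squares(lambda c:bbox(M7,c,[0,0,1])-bb,[449,-217,54]); print("brass",r.x.round(1),r.fun.round(1))
print("predicted",bbox(M7,np.array([449.3,-217.3,54]),[0,0,1]).round(1))
E
```

```text
knob [260.24564064 131.15390447] [ 240  111   41   41 1319]
[ 667.6 -101.5   30.7] [-0.  -0.2  1.9]
[222.5 296.5  92.5 164.5] [261.7, 126.7]
foot [ 668.  -101.5    1. ] [ 0.3 -0.3 -0.3  0.3]
knob ray z 46 [ 667.9 -102.2   46. ]
knob ray z 56 [ 667.6 -101.7   56. ]
knob ray z 60 [ 667.5 -101.5   60. ]
box (292, 120) [ 780. -107.    0.] [ 754. -101.   70.]
box (300, 122) [ 774. -131.    0.] [ 749. -123.   70.]
box (375, 112) [ 806. -359.    0.] [ 779. -338.   70.]
box (376, 108) [ 819. -363.    0.] [ 791. -341.   70.]
box (294, 112) [ 806. -113.    0.] [ 778. -107.   70.]
brass [ 449.9 -218.6   51.1] [ 0.1 -0.1 -0.1  0.1]
predicted [211.2 292.1 163.5 243.7]
```

Request:
drive_tool([
  {"rx": 0,"ry": 0,"rz": -10,"tx": 0,"ty": 0,"tz": 0,"grip": 91},
  {"rx": 0,"ry": 0,"rz": -10,"tx": 0,"ty": 0,"tz": 0,"grip": 91},
  {"rx": 0,"ry": 0,"rz": -10,"tx": 0,"ty": 0,"tz": 0,"grip": 91},
  {"rx": 0,"ry": 0,"rz": -10,"tx": 0,"ty": 0,"tz": 0,"grip": 91},
  {"rx": 0,"ry": 0,"rz": 0,"tx": 21,"ty": 21,"tz": 0,"grip": 80},
  {"rx": 0,"ry": 0,"rz": 0,"tx": 20,"ty": 22,"tz": 0,"grip": 70},
  {"rx": 0,"ry": 0,"rz": 0,"tx": 0,"ty": 0,"tz": 20,"grip": 70},
  {"rx": 0,"ry": 0,"rz": 0,"tx": 0,"ty": 0,"tz": 20,"grip": 70},
  {"rx": 0,"ry": 0,"rz": 0,"tx": 0,"ty": 0,"tz": 0,"grip": 70},
  {"rx": 0,"ry": 0,"rz": 0,"tx": 0,"ty": 0,"tz": 0,"grip": 70},
])

```text
time: 29.85
position: [668.6, -101.4, 245.8]
tcp_rot: [[-0.578, 0.816, 0.001], [0.816, 0.578, -0.0], [-0.001, 0.001, -1.0]]
force: [-0.1, 0.4, 0.5]
finger_gap: 70.3
finger_force: 0.0
```

```bash
python3 - <<'E'
from h import *
im,M,o=wshot("w9"); print(o["position"],np.round(o["tcp_rot"],3).tolist(),o["finger_gap"])
for q in env.trace("wrist","weight")[:1]:
    ys,xs=np.nonzero(q["mask"]); print(q["p"],q["uv"],xs.min(),xs.max(),ys.min(),ys.max())
c=np.array([667.7,-101.6,0]); print(bbox(M,c,[0,0,1],30,22).round(),bbox(M,c+[0,0,32],[0,0,1],15,28).round(),)
E
```

```text
[ 668.60574966 -101.41232479  245.79321792] [[-0.578, 0.816, 0.001], [0.816, 0.578, -0.0], [-0.001, 0.001, -1.0]] 70.26526328957088
0.55 [252.1, 209.8] 211 291 168 253
[210. 292. 167. 250.] [226. 275. 196. 255.]
```

View pics/w9.png

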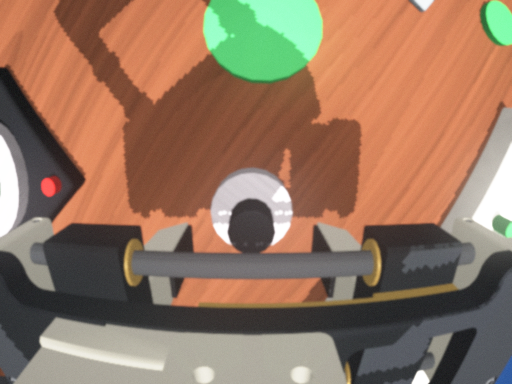

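Request:
drive_tool([
  {"rx": 0,"ry": 0,"rz": 0,"tx": 0.4,"ty": -0.9,"tz": 10,"grip": 70},
  {"rx": 0,"ry": 0,"rz": 0,"tx": 0,"ty": 0,"tz": 15,"grip": 70},
  {"rx": 0,"ry": 0,"rz": 0,"tx": 0,"ty": 0,"tz": 10,"grip": 70},
  {"rx": 0,"ry": 0,"rz": 0,"tx": 0,"ty": 0,"tz": 5,"grip": 70},
  {"rx": 0,"ry": 0,"rz": 0,"tx": 0,"ty": 0,"tz": 0,"grip": 50},
  {"rx": 0,"ry": 0,"rz": 0,"tx": 0,"ty": 0,"tz": 0,"grip": 36},
  {"rx": 0,"ry": 0,"rz": 0,"tx": 0,"ty": 0,"tz": 0,"grip": 24},
  {"rx": 0,"ry": 0,"rz": 0,"tx": 0,"ty": 0,"tz": 0,"grip": 24},
  {"rx": 0,"ry": 0,"rz": 0,"tx": 0,"ty": 0,"tz": 0,"grip": 24},
  {"rx": 0,"ry": 0,"rz": 0,"tx": 0,"ty": 0,"tz": 0,"grip": 24},
], squeeze=45)

```text
time: 31.2
position: [667.6, -101.4, 205.3]
tcp_rot: [[-0.578, 0.816, 0.001], [0.816, 0.578, -0.0], [-0.001, 0.001, -1.0]]
force: [1.5, 0.8, 0.3]
finger_gap: 29.2
finger_force: 45.0
```

Request:
drive_tool([
  {"rx": 0,"ry": 0,"rz": 0,"tx": 0,"ty": 0,"tz": -10,"grip": 24},
  {"rx": 0,"ry": 0,"rz": 0,"tx": 0,"ty": 0,"tz": -30,"grip": 24},
  {"rx": 0,"ry": 0,"rz": 0,"tx": 0,"ty": 0,"tz": -40,"grip": 24},
  {"rx": 0,"ry": 0,"rz": 0,"tx": 0,"ty": 0,"tz": -40,"grip": 24},
  {"rx": 0,"ry": 0,"rz": 0,"tx": 3,"ty": -20,"tz": 0,"grip": 24},
  {"rx": 0,"ry": 0,"rz": 0,"tx": 5,"ty": -40,"tz": 0,"grip": 24},
  {"rx": 0,"ry": 0,"rz": 0,"tx": 5,"ty": -40,"tz": 0,"grip": 24},
  {"rx": 0,"ry": 0,"rz": 0,"tx": 5,"ty": -40,"tz": 0,"grip": 24},
  {"rx": 0,"ry": 0,"rz": 0,"tx": 5,"ty": -40,"tz": 0,"grip": 24},
  {"rx": 0,"ry": 0,"rz": 0,"tx": 5,"ty": -40,"tz": 0,"grip": 24},
])

```text
time: 32.45
position: [470.2, -206.2, 325.0]
tcp_rot: [[-0.579, 0.816, -0.001], [0.816, 0.579, 0.0], [0.001, -0.001, -1.0]]
force: [0.5, -0.2, -4.3]
finger_gap: 29.3
finger_force: 45.0
```

Request:
drive_tool([
  {"rx": 0,"ry": 0,"rz": 0,"tx": 4,"ty": -25,"tz": 0,"grip": 24},
  {"rx": 0,"ry": 0,"rz": 0,"tx": 0,"ty": 0,"tz": 15,"grip": 24},
  {"rx": 0,"ry": 0,"rz": 0,"tx": 0,"ty": 0,"tz": 15,"grip": 24},
  {"rx": 0,"ry": 0,"rz": 0,"tx": 0,"ty": 0,"tz": 8,"grip": 24},
  {"rx": 0,"ry": 0,"rz": 0,"tx": 0,"ty": 0,"tz": 4,"grip": 24},
  {"rx": 0,"ry": 0,"rz": 0,"tx": 0,"ty": 0,"tz": 3,"grip": 24},
  {"rx": 0,"ry": 0,"rz": 0,"tx": 0,"ty": 0,"tz": 0,"grip": 24},
  {"rx": 0,"ry": 0,"rz": 0,"tx": 0,"ty": 0,"tz": 0,"grip": 24},
  {"rx": 0,"ry": 0,"rz": 0,"tx": 0,"ty": 0,"tz": 0,"grip": 24},
  {"rx": 0,"ry": 0,"rz": 0,"tx": 0,"ty": 0,"tz": 0,"grip": 24},
])

```text
time: 33.7
position: [449.0, -217.1, 280.1]
tcp_rot: [[-0.578, 0.816, 0.0], [0.816, 0.578, -0.0], [-0.0, 0.0, -1.0]]
force: [-0.3, -0.6, -5.8]
finger_gap: 28.8
finger_force: 45.0
```

Request:
drive_tool([
  {"rx": 0,"ry": 0,"rz": 0,"tx": 0,"ty": 0,"tz": 2,"grip": 24},
  {"rx": 0,"ry": 0,"rz": 0,"tx": 0,"ty": 0,"tz": 2,"grip": 24},
  {"rx": 0,"ry": 0,"rz": 0,"tx": 0,"ty": 0,"tz": 1,"grip": 24},
  {"rx": 0,"ry": 0,"rz": 0,"tx": 0,"ty": 0,"tz": 0.7,"grip": 24},
  {"rx": 0,"ry": 0,"rz": 0,"tx": 0,"ty": 0,"tz": 0.5,"grip": 24},
  {"rx": 0,"ry": 0,"rz": 0,"tx": 0,"ty": 0,"tz": 0,"grip": 24},
  {"rx": 0,"ry": 0,"rz": 0,"tx": 0,"ty": 0,"tz": 0,"grip": 24},
  {"rx": 0,"ry": 0,"rz": 0,"tx": 0,"ty": 0,"tz": 0,"grip": 24},
  {"rx": 0,"ry": 0,"rz": 0,"tx": 0,"ty": 0,"tz": 0,"grip": 24},
  {"rx": 0,"ry": 0,"rz": 0,"tx": 0,"ty": 0,"tz": 0,"grip": 24},
])

```text
time: 34.95
position: [449.0, -217.1, 273.8]
tcp_rot: [[-0.578, 0.816, 0.0], [0.816, 0.578, -0.0], [-0.0, -0.0, -1.0]]
force: [-0.2, -0.5, -5.2]
finger_gap: 29.4
finger_force: 45.0
```

Request:
drive_tool([
  {"rx": 0,"ry": 0,"rz": 0,"tx": 0,"ty": 0,"tz": 0.4,"grip": 24},
  {"rx": 0,"ry": 0,"rz": 0,"tx": 0,"ty": 0,"tz": 0.4,"grip": 24},
  {"rx": 0,"ry": 0,"rz": 0,"tx": 0,"ty": 0,"tz": 0,"grip": 24},
  {"rx": 0,"ry": 0,"rz": 0,"tx": 0,"ty": 0,"tz": 0,"grip": 24},
  {"rx": 0,"ry": 0,"rz": 0,"tx": 0,"ty": 0,"tz": 0,"grip": 24},
  {"rx": 0,"ry": 0,"rz": 0,"tx": 0,"ty": 0,"tz": 0,"grip": 24},
  {"rx": 0,"ry": 0,"rz": 0,"tx": 0,"ty": 0,"tz": 0,"grip": 24},
  {"rx": 0,"ry": 0,"rz": 0,"tx": 0,"ty": 0,"tz": 0,"grip": 24},
  {"rx": 0,"ry": 0,"rz": 0,"tx": 0,"ty": 0,"tz": 0,"grip": 24},
  {"rx": 0,"ry": 0,"rz": 0,"tx": 0,"ty": 0,"tz": 0,"grip": 24},
])

```text
time: 36.2
position: [449.0, -217.1, 273.2]
tcp_rot: [[-0.579, 0.816, 0.0], [0.816, 0.579, -0.0], [-0.0, -0.0, -1.0]]
force: [-3.0, 1.5, 4.4]
finger_gap: 29.0
finger_force: 45.0
```

Request:
drive_tool([
  {"rx": 0,"ry": 0,"rz": 0,"tx": 0,"ty": 0,"tz": -0.4,"grip": 24},
  {"rx": 0,"ry": 0,"rz": 0,"tx": 0,"ty": 0,"tz": 0,"grip": 36},
  {"rx": 0,"ry": 0,"rz": 0,"tx": 0,"ty": 0,"tz": 0,"grip": 60},
  {"rx": 0,"ry": 0,"rz": 0,"tx": 0,"ty": 0,"tz": 0,"grip": 85},
  {"rx": 0,"ry": 0,"rz": 0,"tx": 0,"ty": 0,"tz": 0,"grip": 85},
  {"rx": 0,"ry": 0,"rz": 0,"tx": 0,"ty": 0,"tz": -15,"grip": 85},
  {"rx": 0,"ry": 0,"rz": 0,"tx": 0,"ty": 0,"tz": -30,"grip": 85},
  {"rx": 0,"ry": 0,"rz": 0,"tx": 0,"ty": 0,"tz": -35,"grip": 85},
  {"rx": 0,"ry": 0,"rz": 0,"tx": 0,"ty": 0,"tz": 0,"grip": 85},
  {"rx": 0,"ry": 0,"rz": 0,"tx": 0,"ty": 0,"tz": 0,"grip": 85},
])

```text
time: 37.45
position: [448.8, -216.9, 353.5]
tcp_rot: [[-0.578, 0.816, 0.0], [0.816, 0.578, -0.0], [-0.0, -0.0, -1.0]]
force: [0.5, -0.8, -0.6]
finger_gap: 84.6
finger_force: 0.0
```

```bash
python3 - <<'E'
from h import *
im,M,o=wshot("w10"); print(o["position"])
S=env.snapshot("side"); cv2.imwrite("pics/side3.png",S)
print([(np.round(q["uv"]),round(q["p"],2)) for q in env.spot_in("wrist","weight")], proj("wrist",(449,-217,85),M).round())
print("blue",blob(S,"blue",(230,173))[:2],"pred stack side px",proj("side",[(449.3,-217.5,40),(449.3,-217.5,82),(449.3,-217.5,128)]).round(1).tolist())
cv2.imwrite("pics/end.png",np.hstack([im[:,100:420],cv2.resize(S[185:285,194:294],(384,384),interpolation=cv2.INTER_CUBIC)]))
E
```

```text
[ 448.78824044 -216.89660445  353.45643764]
[(array([253., 196.]), 0.69)] [[252. 197.]]
blue (array([302.45882353, 117.20588235]), np.int32(340)) pred stack side px [[244.3, 247.0], [243.9, 236.4], [243.4, 224.2]]
```

View pics/end.png

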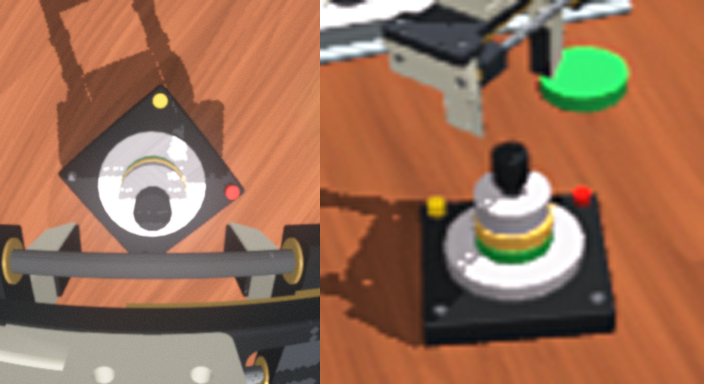

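The two views show the weight upright on the brass and green discs. The stack is centred on the plate, with the weight at wrist pixel (253,196) against (252,197) predicted. The gripper is clear.

```bash
python3 -c "
from workcell import env
print(env.job_done())"
```

```text
the job is handed in; nothing more can be done
None
```

The green disc, the brass disc and the weight are stacked, centred and released on the steel plate, and the job is handed in at about 37.6 s. The verdict was not returned; the camera checks before hand-in showed the stack upright and within about 2 mm of centre. The blue disc was not checked at the end because the arm hid it; nothing I did came near it.

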